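# Clear the soap cartons off the toiletries box and hold its lid open

### The arm

A 6-joint arm with a two-finger parallel gripper is mounted at the origin on the work surface. World frame = base frame: x ahead of the robot, y to its left, z up, the work surface at z = 0. Lengths are in m, angles in degrees, forces in N, time in s.
With the tool pointing down it reaches from about 0.4 to 0.825 m from the base axis. Payload 7 kg.
Tool frame: the origin (TCP) lies between the finger pads; the fingertips stand 25 mm ahead of it and the grasp point (between the pads) lies 6 mm ahead of it; z points along the fingers, y is the line along which they close (so a half turn about z gives the same grasp; the last joint's range is limited). The gripper opens to 88 mm and grips with 3 to 60 N. Pads are 19 mm wide; open, the fingers measure 130 mm over their backs; the gripper's body (78 mm by 193 mm) begins 47 mm behind the grasp point.
Start: joints at [-59.295, 20.546, 0.682, 0, -70.136, -16.507], TCP at [0.166, -0.654, 0.252] pointing down, gripper open.
Joint ranges: [-176.03, 176.03], [-82.01, 121.73], [-58.28, 71.71], [-173.87, 95.51], [-174.79, -0.11], [-173.66, 173.66]. Speed limits (degrees/s): [136.94, 136.94, 172.46, 180, 180, 180].

### API

Orientations are given as [roll, pitch, yaw] about the fixed x, y, z axes, in that order (R = Rz(yaw) Ry(pitch) Rx(roll)).
In Python, from plant import status, optics, job gives the robot as it stands. The module is installed in compiled form; this text tells all that it offers.
- The arm moves only by the shell command python3 -m pendant, which reads ROWS from standard input. ROWS is 1 to 8 rows, one to a line, with the numbers parted by commas; each row has 5 numbers: dx, dy, dz in m, then a turn about the tool's z in degrees, then the finger opening in m; each row is the pose to reach, as a shift and turn from the pose commanded when the command began, along the tool's axes at that moment; what a row does not reach only later rows make up. A row lasts 1/8 s, in which the tool goes at most 0.0625 m and 10.7 degrees, less where a joint would pass 70% of its speed; a pose out of reach is approached as far as the arm can. The fingers move at their own pace and stop on an object; the grip force is fixed at half the most. Time passes only in rows, so rows that do not move let the fingers close. It prints the time, the measured TCP pose, the force, the opening and the grip force at its end. Input that does not fit is refused with a message, and nothing moves.
- status.get_obs(): the state, without advancing time (a new reading comes with each control period).
- optics.snapshot(name): name is "scene" or "side" or "wrist"; returns a dict with "frame" (384x512x3 uint8, red, green, blue), "z_map" (384x512 float32, m along the optical axis (not along the pixel's ray), 0 where there is no reading), "fovy" (degrees; the focal length in pixels is half the picture's height over the tangent of half this angle, whatever the lens; pixels are square), "cx", "cy" (the principal point, pixels), "R" (3x3) and "t" (3): a world point X has camera coordinates R X + t; the wrist camera has in their place "T_tool_cam" (4x4, takes a point from camera to tool coordinates, whose origin is the TCP and whose axes are the flange's). Camera axes: x right, y down, z forward; pixel columns grow to the right and rows downward; lengths in m; the calibration is good to about 2 mm. A picture is of the moment at which its call begins: read the wrist's pose just before it.
- job.close_job(): hands the job in; it is judged then, once.
The state is a dict: "clock": time; "joint_pos": joint angles; "qvel": joint speeds; "tau": joint torques, N m; "tool_pos": TCP position; "orientation": TCP orientation; "force": force on the tool from outside, world axes, zero at the start; "moment": the same for the moment, N m; "opening": finger opening in m; "gripper_force": force on a finger pad.
Only numpy, scipy, OpenCV 4.12 (cv2) and the standard library are available. Lean on these libraries where they do the work, as an engineer would, in place of code of your own. Each camera call takes 0.05 s, during which the arm holds its last target. There are 200 camera calls.

### The job

I need to get a refill out of the bamboo toiletries box in the vanity, so take the two soap cartons off its lid and stack them squarely, one after the other, on the column of soap cartons standing next to it: set each one down rather than dropping it, and keep the column where it is. Then lift the hinged lid and hold it open at 60 degrees from closed for me to reach in; it falls shut when let go, so finish while still holding it steady there. Leave the other things in the vanity where they stand.

Things in the scene. Friction and masses are not known exactly. Their poses are not given: they have to be found in the camera images.
- toiletries_box: Fixed bamboo box, open on top under its lid: 220 mm (x) by 300 mm (y) by 110 mm high, walls 9 mm. Origin: centre of its underside, on the shelf. z up, +x to its hinge side (far side from the robot), -x to its front, where the lid lifts; y along the hinge. Only yaw varies.
- lid_hinge (a joint): Angle of the box's lid in rad: 0 closed and flat, growing as its front edge rises; 60 degrees = 1.047. A stop in the hinge ends it at 1.3, and from any angle the lid (about 0.42 kg with its pull, varies a little) falls shut unless held; hinge friction is slight.
- hinge_line (a point): Middle of the hinge line, fixed on the box: at 113, 0, 110 mm in the box's frame. The hinge line runs along the box's y; the lid turns about it.
- lid: The lid: bamboo panel 225 mm deep, 306 mm wide, 10 mm thick, with a steel bar pull near its front edge. Origin on the hinge line, frame equal to the box's when closed, turning with the lid: the panel spans x -226 to -1 mm, z 1 to 11 mm, so its top is 121 mm above the shelf when closed.
- lid_pull (a point): Centre of the pull's bar: a round steel bar 10 mm thick and 128 mm long, parallel to the hinge line, its centre 35 mm above the lid's top, on two 10 mm posts 48 mm either side of this point. At x -196, z 46 mm in the lid's frame (201 mm from the hinge line). Pinched across the bar with a light grip it can turn between the finger pads while the lid swings.
- carton_a: Closed soap carton with a paper belly band, 95 mm (x) by 60 mm (y) by 36 mm high, about 0.12 kg (varies), lying loose on the closed lid, behind the pull. Origin: centre of its underside; z up. All four cartons are alike.
- carton_b: The other soap carton lying on the lid; same as carton_a.
- stack_top: Second carton of the column, lying squarely on stack_low; same size and frame. Its top is 72 mm above the shelf at the start.
- stack_low: Lowest carton of the column, standing flat on the shelf beside the box (left or right of it); same size and frame.
- pump_dispenser: Amber pump dispenser, 66 mm wide, 185 mm tall, on the lazy susan (a white plastic turntable 280 mm across, its plate 17 mm above the shelf, which turns easily). Bystander; origin under its centre.
- tumbler: Glass tumbler, 72 mm wide, 95 mm tall, on the lazy susan. Bystander; origin under its centre.
- drain_stopper: Chrome drain stopper standing on its cap, 66 mm wide, 58 mm tall, on the lazy susan. Bystander; origin under its centre.
- brush_holder: Toilet bowl brush in its round plastic holder, 100 mm wide, 362 mm tall with the handle, on the lazy susan. Bystander; origin under its centre.
- nail_brush: Wooden nail brush, 38 by 88 by 34 mm, lying on the shelf beyond the column. Bystander; origin under its centre.
- balm_tin: Flat round tin, 75 mm wide, 30 mm high, on the shelf between the robot and the column. Bystander; origin under its centre.
- foam_can: Shaving foam can, 52 mm wide, 155 mm tall, on the shelf behind the box and column. Bystander; origin under its centre.
There are look-alikes about, which are no part of the job. What is shaped like the carton_b but pink is not meant. What is shaped like the stack_low but red is not meant.

How it is judged (in metres and radians):
On the way, in this order (a step that is already met when the one before it is completed fails the run):
1. one of the two cartons is set squarely on the column and let go (((horizontal distance between carton_a and stack_top below 0.01 m and z of carton_a in the frame of stack_top between 0.031 and 0.041 m and angle between the x axis of carton_a and the x axis of stack_top, either way round below 0.14 rad and angle between carton_a's own z axis and vertical below 0.1 rad and linear speed of carton_a below 0.05 m/s and contact force between carton_a and the fingers below 0.1 N) or (horizontal distance between carton_b and stack_top below 0.01 m and z of carton_b in the frame of stack_top between 0.031 and 0.041 m and angle between the x axis of carton_b and the x axis of stack_top, either way round below 0.14 rad and angle between carton_b's own z axis and vertical below 0.1 rad and linear speed of carton_b below 0.05 m/s and contact force between carton_b and the fingers below 0.1 N))), for 0.2 s.
2. the other carton is set squarely on top of it and let go: the column is four high (((horizontal distance between each of carton_a, carton_b and stack_top below 0.01 m and z of carton_a in the frame of stack_top between 0.031 and 0.041 m and angle between the x axis of each of carton_a, carton_b and the x axis of stack_top, either way round below 0.14 rad and angle between each of carton_a, carton_b's own z axis and vertical below 0.1 rad and linear speed of each of carton_a, carton_b below 0.05 m/s and contact force between each of carton_a, carton_b and the fingers below 0.1 N and z of carton_b in the frame of stack_top between 0.066 and 0.078 m) or (horizontal distance between each of carton_b, carton_a and stack_top below 0.01 m and z of carton_b in the frame of stack_top between 0.031 and 0.041 m and angle between the x axis of each of carton_b, carton_a and the x axis of stack_top, either way round below 0.14 rad and angle between each of carton_b, carton_a's own z axis and vertical below 0.1 rad and linear speed of each of carton_b, carton_a below 0.05 m/s and contact force between each of carton_b, carton_a and the fingers below 0.1 N and z of carton_a in the frame of stack_top between 0.066 and 0.078 m))), for 0.2 s.
At the end, for the whole second after the job is handed in: Lid still at 60 +/- 8 degrees (0.907 to 1.187 rad), held by the fingers (over 0.3 N) and nothing else; column four high: each added carton flat, untouched, within 10 mm and 8 degrees of the second carton; the column itself still square, its foot within 30 mm of its start (value of joint lid_hinge between 0.907 and 1.187 rad and velocity of joint lid_hinge between -0.1 and 0.1 rad/s and contact force between lid and the fingers above 0.3 N and contact force between lid and carton_a below 0.1 N and contact force between lid and carton_b below 0.1 N and contact force between lid and stack_top below 0.1 N and contact force between lid and stack_low below 0.1 N and contact force between lid and pump_dispenser below 0.1 N and contact force between lid and tumbler below 0.1 N and contact force between lid and drain_stopper below 0.1 N and contact force between lid and brush_holder below 0.1 N and contact force between lid and nail_brush below 0.1 N and contact force between lid and balm_tin below 0.1 N and contact force between lid and foam_can below 0.1 N and ((horizontal distance between each of carton_a, carton_b and stack_top below 0.01 m and z of carton_a in the frame of stack_top between 0.031 and 0.041 m and angle between the x axis of each of carton_a, carton_b and the x axis of stack_top, either way round below 0.14 rad and angle between each of carton_a, carton_b's own z axis and vertical below 0.1 rad and linear speed of each of carton_a, carton_b below 0.05 m/s and contact force between each of carton_a, carton_b and the fingers below 0.1 N and z of carton_b in the frame of stack_top between 0.066 and 0.078 m) or (horizontal distance between each of carton_b, carton_a and stack_top below 0.01 m and z of carton_b in the frame of stack_top between 0.031 and 0.041 m and angle between the x axis of each of carton_b, carton_a and the x axis of stack_top, either way round below 0.14 rad and angle between each of carton_b, carton_a's own z axis and vertical below 0.1 rad and linear speed of each of carton_b, carton_a below 0.05 m/s and contact force between each of carton_b, carton_a and the fingers below 0.1 N and z of carton_a in the frame of stack_top between 0.066 and 0.078 m)) and distance of stack_low from where it was at the start of the episode below 0.03 m and angle between stack_low's own z axis and vertical below 0.1 rad and horizontal distance between stack_top and stack_low below 0.01 m and z of stack_top in the frame of stack_low above 0.031 m and angle between the x axis of stack_top and the x axis of stack_low, either way round below 0.14 rad); the arm keeps its last pose, push and grip.
It fails at once if a soap carton is dropped or flung: faster than 0.6 m/s (a fall of about 2 cm) while the fingers do not hold it ((linear speed of carton_a above 0.6 m/s and contact force between carton_a and the fingers below 0.05 N) or (linear speed of carton_b above 0.6 m/s and contact force between carton_b and the fingers below 0.05 N) or (linear speed of stack_top above 0.6 m/s and contact force between stack_top and the fingers below 0.05 N) or (linear speed of stack_low above 0.6 m/s and contact force between stack_low and the fingers below 0.05 N)).
It fails at once if another thing in the vanity is shifted by more than 30 mm or tipped over (distance of any of pump_dispenser, tumbler, drain_stopper, brush_holder, nail_brush, balm_tin, foam_can from where it was at the start of the episode above 0.03 m or angle between any of pump_dispenser, tumbler, drain_stopper, brush_holder, nail_brush, balm_tin, foam_can's own z axis and vertical above 0.35 rad).
It also fails if it takes over 70 s, if anything falls off the work surface, if the arm or the gripper's body presses on something with over 40 N, if the wrist force passes 120 N, or if a joint passes its speed limit or range.

## Working session

There is one attempt and no reset: what is moved stays moved. The work goes in short steps, Python scripts to look and compute and a shell command to move; the robot and the scene stay as the last step left them, time stands still between calls to the robot, and variables do not carry over. Pictures are saved under pics/ and viewed, at most 10 in all, crops included, and the job is handed in when it is done.

```bash
mkdir -p pics
cat > h.py <<'E'
import numpy as np,cv2
from plant import status,optics,job
from scipy.spatial.transform import Rotation as Ro
def cloud(name):
    o=status.get_obs(); s=optics.snapshot(name); z=s["z_map"]; h,w=z.shape
    f=h/2/np.tan(np.radians(s["fovy"])/2); v,u=np.mgrid[:h,:w]
    P=np.stack([(u-s["cx"])/f*z,(v-s["cy"])/f*z,z],-1)
    if "R" in s: P=(P-s["t"])@s["R"]
    else:
        T=s["T_tool_cam"]; P=P@T[:3,:3].T+T[:3,3]
        P=P@Ro.from_euler("xyz",o["orientation"],degrees=True).as_matrix().T+o["tool_pos"]
    P[z==0]=np.nan
    return s["frame"],P
def save(n,im): cv2.imwrite("pics/"+n,cv2.cvtColor(im,cv2.COLOR_RGB2BGR))
E
python3 - <<'E'
from h import *
ims=[]
for n in("scene","side"):
    f,P=cloud(n); save(n+"0.png",cv2.resize(f,(800,600))); np.savez(n+"0",f=f,P=P)
print(status.get_obs())
E
```

```text
{'clock': 0.1, 'joint_pos': array([-5.92951416e+01,  2.05878444e+01,  6.39877333e-01, -1.56995579e-02,
       -7.01353535e+01, -1.65079627e+01]), 'qvel': array([-0.07624017, -0.09313743,  0.11834117,  0.06530016,  0.00928921,
       -0.05721383]), 'tau': array([-2.25610340e-03, -5.84161985e+01,  2.93750292e+01,  7.01553404e+00,
        1.01717180e-02, -7.00911687e-05]), 'tool_pos': array([ 0.16543444, -0.65401621,  0.25072345]), 'orientation': array([ 1.79915920e+02, -9.52627715e-03, -1.65808443e+02]), 'force': array([-0.15335162, -0.06529578, -0.21246657]), 'moment': array([ 0.02875351, -0.04391668, -0.008993  ]), 'gripper_force': 0.0, 'opening': 0.08760694638723521}
```

View pics/scene0.png

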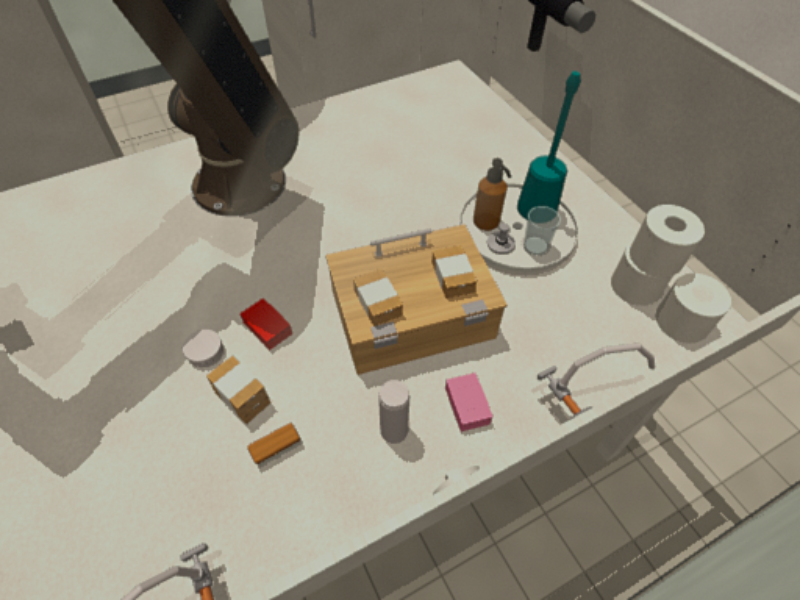

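View pics/side0.png

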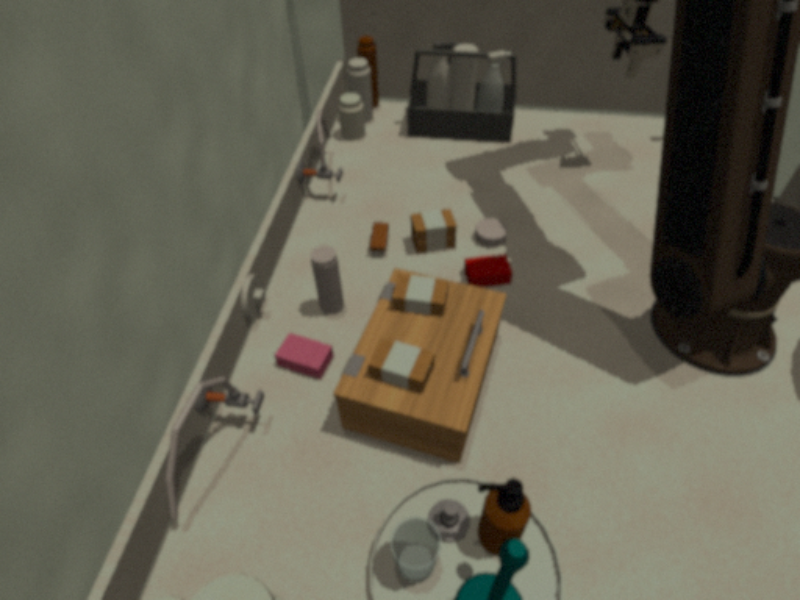

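Scene picture (800x600): the box, with the cartons on its lid at (378,298) and (455,270), and the pull at (402,242). The column is at (238,388), the tin at (203,348), the nail brush at (274,442) and the can at (394,412).

Could be taken for a carton:
- red block (266,323): excluded, red
- pink block (468,400): excluded, pink
- nail brush (274,442): excluded, brown without a band
- column (238,388): bamboo-coloured with a white band and two high, so it is the target

The two banded cartons on the lid are the ones to move.

Run:
```python
from h import *
D={n:np.load(n+"0.npz") for n in("scene","side")}
d=D["scene"];save("crop0.png",cv2.resize(d["f"][135:310,110:330],(800,636))[:600])
for n,d in D.items():
    P=d["P"]
    for px in ([(378,298),(455,270),(238,388),(402,242),(203,348),(266,323),(274,442),(394,390)] if n=="scene" else [(422,290),(402,360),(433,222),(474,345),(490,230),(488,270),(379,236),(325,258)]):
        u,v=int(px[0]*.64),int(px[1]*.64); print(n,px,P[v,u].round(3))
def rect(P,lo,hi,c,r):
    m=(P[...,2]>lo)&(P[...,2]<hi)&(np.hypot(P[...,0]-c[0],P[...,1]-c[1])<r)
    n,l,s,_=cv2.connectedComponentsWithStats(m.astype(np.uint8)); k=1+s[1:,4].argmax(); q=P[l==k]
    R=cv2.minAreaRect(q[:,:2].astype(np.float32)); return np.round(R[0],4),np.round(R[1],4),round(R[2],1),len(q),np.median(q[:,2]).round(4)
for n,d in D.items():
    P=d["P"]
    for px in ([(378,298),(455,270),(238,388)] if n=="scene" else [(422,290),(402,355),(433,222)]):
        c=P[int(px[1]*.64),int(px[0]*.64)]; print(n,c.round(3),rect(P,c[2]-.008,c[2]+.008,c,.07))
    c=np.nanmedian(P[(P[...,2]>.115)&(P[...,2]<.127)],0); print("lid",rect(P,.113,.129,c,.25))
    m=(P[...,2]>.148)&(P[...,2]<.168)&(P[...,0]>.3)&(P[...,0]<c[0]-.05);q=P[m];print("pull",cv2.minAreaRect(q[:,:2].astype(np.float32)),q.mean(0))
```

```text
scene (378, 298) [0.61  0.102 0.161]
scene (455, 270) [0.619 0.265 0.16 ]
scene (238, 388) [ 0.617 -0.184  0.073]
scene (402, 242) [0.476 0.227 0.12 ]
scene (203, 348) [ 0.473 -0.221  0.032]
scene (266, 323) [ 0.477 -0.088  0.035]
scene (274, 442) [ 0.725 -0.162  0.036]
scene (394, 390) [0.788 0.044 0.155]
side (422, 290) [0.591 0.114 0.158]
side (402, 360) [0.605 0.274 0.16 ]
side (433, 222) [ 0.598 -0.173  0.075]
side (474, 345) [0.491 0.225 0.157]
side (490, 230) [ 0.468 -0.21   0.033]
side (488, 270) [ 0.467 -0.074  0.039]
side (379, 236) [ 0.722 -0.153  0.036]
side (325, 258) [0.785 0.053 0.156]
scene [0.61  0.102 0.161] (array([0.5956, 0.1101]), array([0.0611, 0.0968]), 87.1, 560, np.float64(0.1575))
scene [0.619 0.265 0.16 ] (array([0.6079, 0.2695]), array([0.0615, 0.0982]), 76.0, 512, np.float64(0.1576))
scene [ 0.617 -0.184  0.073] (array([ 0.6   , -0.1847]), array([0.0982, 0.0609]), 19.1, 657, np.float64(0.0724))
lid (array([0.578 , 0.1986]), array([0.3066, 0.2318]), 79.0, 4369, np.float64(0.1214))
pull ((0.496379017829895, 0.5436950922012329), (0.2157161831855774, 0.7577816843986511), 13.420299530029297) [0.4495711  0.61951891 0.15603848]
side [0.591 0.114 0.158] (array([0.5949, 0.1096]), array([0.0628, 0.0955]), 87.3, 581, np.float64(0.1584))
side [0.607 0.265 0.161] (array([0.6071, 0.2694]), array([0.0616, 0.0948]), 77.1, 756, np.float64(0.1583))
side [ 0.598 -0.173  0.075] (array([ 0.5994, -0.1855]), array([0.0951, 0.0677]), 18.4, 343, np.float64(0.0738))
lid (array([0.5762, 0.1976]), array([0.3082, 0.2294]), 79.3, 5572, np.float64(0.1224))
pull ((0.4078213572502136, -0.14255690574645996), (0.21559268236160278, 1.511318564414978), 0.01675107143819332) [0.45296386 0.05749103 0.15608138]
```

View pics/crop0.png

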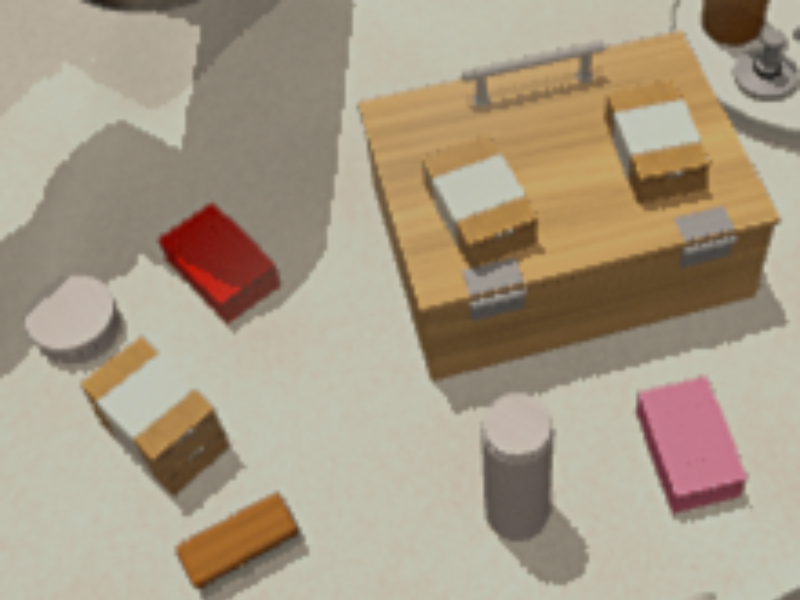

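```bash
cat > go.py <<'E'
import sys; from h import *
o=status.get_obs(); x,y,z,yaw=map(float,sys.argv[1:5])
R=Ro.from_euler("xyz",o["orientation"],degrees=True).as_matrix()
print("delta",(R.T@(np.array([x,y,z])-o["tool_pos"])).round(4),"turn",round(-((yaw-o["orientation"][2]+90)%180-90),2))
print("at",o["tool_pos"].round(4),o["orientation"].round(2),"op",o["opening"].round(4),"gf",o["gripper_force"],"F",o["force"].round(1),"t",o["clock"],"j",o["joint_pos"].round(0))
E
echo '-0.604,0.635,0,17,0.088
-0.604,0.635,0,17,0.088
-0.604,0.635,0,17,0.088
-0.604,0.635,0,17,0.088
-0.604,0.635,0,17,0.088
-0.604,0.635,0,17,0.088
-0.604,0.635,0,17,0.088
-0.604,0.635,0,17,0.088' | python3 -m pendant
python3 go.py 0.595 0.110 0.25 -2.8
python3 - <<'E'
from h import *
d=np.load("scene0.npz");P=d["P"]
for px in [(490,205),(545,190),(573,80),(540,215),(501,240),(560,130),(492,175)]: print(px,P[int(px[1]*.64),int(px[0]*.64)].round(3))
E
```

```text
clock: 1.1
tool_pos: [0.4111, -0.217, 0.2517]
orientation: [180.0, 0.0, 177.2]
force: [2.2, -1.0, -0.1]
opening: 0.0876
gripper_force: 0.0
delta [-0.1677  0.3356  0.0018] turn -0.0
(490, 205) [0.455 0.463 0.101]
(545, 190) [0.484 0.589 0.119]
(573, 80) [0.456 0.61  0.37 ]
(540, 215) [0.524 0.554 0.091]
(501, 240) [0.511 0.467 0.04 ]
(560, 130) [0.457 0.614 0.253]
(492, 175) [0.435 0.469 0.171]Traceback (most recent call last):
  File "go.py", line 5, in <module>
    print("at",o["tool_pos"].round(4),o["orientation"].round(2),"op",o["opening"].round(4),"gf",o["gripper_force"],"F",o["force"].round(1),"t",o["clock"],"j",o["joint_pos"].round(0))
                                                                     ^^^^^^^^^^^^^^^^^^
AttributeError: 'float' object has no attribute 'round'
```

```bash
sed -i 's/o\["opening"\].round(4)/round(o["opening"],4)/' go.py
echo '-0.168,0.336,0,0,0.088
-0.168,0.336,0,0,0.088
-0.168,0.336,0,0,0.088
-0.168,0.336,0,0,0.088
-0.168,0.336,0,0,0.088
-0.168,0.336,0,0,0.088
-0.168,0.336,0,0,0.088
-0.168,0.336,0,0,0.088' | python3 -m pendant >/dev/null
cat > w.py <<'E'
import sys; from h import *
# rect of the top surface near x y z
x,y,z=map(float,sys.argv[1:4]); f,P=cloud("wrist")
m=(abs(P[...,2]-z)<.007)&(np.hypot(P[...,0]-x,P[...,1]-y)<.075)
n,l,s,_=cv2.connectedComponentsWithStats(m.astype(np.uint8)); q=P[l==1+s[1:,4].argmax()]
print(cv2.minAreaRect(q[:,:2].astype(np.float32)),len(q),np.median(q[:,2]))
v,u=np.where(l==1+s[1:,4].argmax()); print("px",u.min(),u.max(),v.min(),v.max())
if len(sys.argv)>4: save(sys.argv[4],f)
E
python3 w.py .595 .11 .157 w1.png; python3 go.py 0.595 0.110 0.151 -2.8
```

```text
((0.593875527381897, 0.10960792005062103), (0.060705795884132385, 0.09531491249799728), 87.32913208007812) 8931 0.15806997832185193
px 214 294 142 257
delta [-0.0007  0.0021  0.1001] turn -0.01
at [0.5943 0.1079 0.2511] [-1.7997e+02 -6.0000e-02  1.7719e+02] op 0.0874 gf 0.0 F [-0.5 -0.6  0. ] t 2.15 j [  29.   14.   -9.   -0.  -67. -122.]
```

View pics/w1.png

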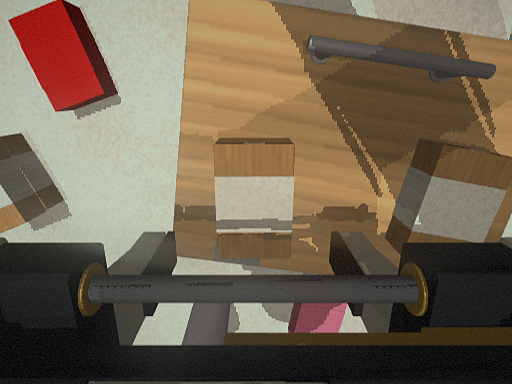

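The wrist view shows carton A at (254,200), upright between the open fingers. The red block is at (65,55), carton B at (450,195) and the pull at (400,57). The centre agrees with the scene measurement to within 2 mm.

```bash
echo '0,0.002,0.05,0,0.088
0,0.002,0.09,0,0.088
0,0.002,0.1,0,0.088
0,0.002,0.1,0,0.088
0,0.002,0.1,0,0.05
0,0.002,0.1,0,0.05
0,0.002,0.1,0,0.05
0,0.002,0.1,0,0.05' | python3 -m pendant; python3 go.py 0.5997 -0.185 0.25 18.7
```

```text
clock: 3.15
tool_pos: [0.5951, 0.1105, 0.1522]
orientation: [180.0, 0.0, 177.2]
force: [-0.8, -0.2, 3.6]
opening: 0.0598
gripper_force: 30.0
delta [-0.019  -0.295  -0.0978] turn -21.49
at [0.5951 0.1105 0.1522] [1.7999e+02 4.0000e-02 1.7721e+02] op 0.0598 gf 30.000582933425903 F [-0.8 -0.2  3.6] t 3.15 j [  29.   19.  -16.    0.  -55. -122.]
```

```bash
echo '0,0,-0.04,0,0.05
0,0,-0.08,0,0.05
-0.019,-0.295,-0.08,-21.5,0.05
-0.019,-0.295,-0.08,-21.5,0.05
-0.019,-0.295,-0.08,-21.5,0.05
-0.019,-0.295,-0.08,-21.5,0.05
-0.019,-0.295,-0.08,-21.5,0.05
-0.019,-0.295,-0.08,-21.5,0.05' | python3 -m pendant; echo '0,0,0,0,0.05
0,0,0,0,0.05' | python3 -m pendant >/dev/null;  python3 go.py 0.5997 -0.185 0.104 18.7; python3 w.py .5997 -.185 .0725; python3 w.py .5997 -.185 .239 w2.png
```

```text
clock: 4.15
tool_pos: [0.5987, -0.1885, 0.2308]
orientation: [180.0, -0.1, -161.6]
force: [-0.6, 0.2, -1.4]
opening: 0.06
gripper_force: 30.0
delta [ 0.0002 -0.001   0.1275] turn 0.06
at [ 0.5996 -0.1841  0.2315] [ 179.99   -0.   -161.24] op 0.0599 gf 29.99969780445099 F [-0.6 -0.2 -1.2] t 4.4 j [  1.  17.  -7.  -0. -66. -72.]
((0.5666061043739319, -0.19704243540763855), (0.028294982388615608, 0.060149628669023514), 18.616605758666992) 1943 0.07285456224235243
px 219 282 130 160
((0.5761845707893372, -0.19192206859588623), (0.048460956662893295, 0.09492594003677368), 18.296846389770508) 14197 0.23740905561970108
px 149 356 174 273
```

View pics/w2.png

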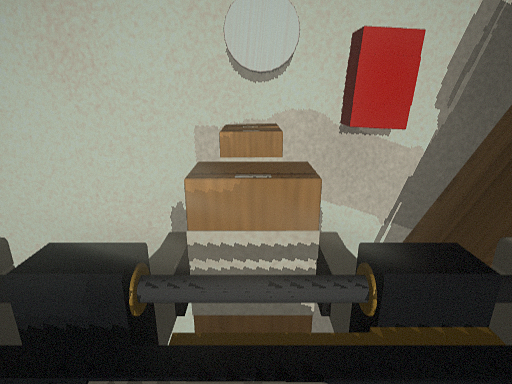

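The wrist view shows carton A held at (253,240), with the column's near end below it at (250,142), the tin at (262,35) and the red block at (385,78). The held carton and the column line up to about 1 mm, so I'll lower it.

```bash
echo '0,-0.001,0.05,0,0.05
0,-0.001,0.09,0,0.05
0,-0.001,0.11,0,0.05
0,-0.001,0.12,0,0.05
0,-0.001,0.125,0,0.05
0,-0.001,0.127,0,0.05
0,-0.001,0.127,0,0.05
0,-0.001,0.127,0,0.05' | python3 -m pendant; python3 go.py 0.5997 -0.185 0.103 18.7
```

```text
clock: 5.5
tool_pos: [0.6001, -0.1861, 0.1053]
orientation: [-180.0, 0.1, -161.3]
force: [-0.1, 0.2, -0.9]
opening: 0.0597
gripper_force: 30.0
delta [0.0001 0.0012 0.0023] turn -0.0
at [ 0.6001 -0.1861  0.1053] [-1.7997e+02  6.0000e-02 -1.6130e+02] op 0.0597 gf 29.999825656414032 F [-0.1  0.2 -0.9] t 5.5 j [  1.  23. -16.   0. -51. -72.]
```

```bash
echo '0,0.0005,0.0005,0,0.05
0,0.0005,0.001,0,0.05
0,0.0005,0.0015,0,0.05
0,0.0005,0.002,0,0.05
0,0.0005,0.002,0,0.05' | python3 -m pendant
```

```text
clock: 6.12
tool_pos: [0.5997, -0.1857, 0.1033]
orientation: [-180.0, 0.0, -161.3]
force: [-2.6, 1.9, 4.8]
opening: 0.0598
gripper_force: 30.0
```

Contact, at 4.8 N upward. Releasing, then rising and heading to B.

```bash
echo '0,0,0,0,0.088
0,0,0,0,0.088
0,0,0,0,0.088
0,0,0,0,0.088
0,0,-0.03,0,0.088
0,0,-0.08,0,0.088
0,0,-0.13,0,0.088
0,0,-0.147,0,0.088' | python3 -m pendant;  echo '0,0,0,0,0.088' | python3 -m pendant>/dev/null; python3 w.py .5997 -.185 .108; python3 go.py 0.6075 0.2695 0.25 -13.5
```

```text
clock: 7.12
tool_pos: [0.6009, -0.1859, 0.2535]
orientation: [-179.9, 0.3, -161.3]
force: [-0.0, 0.1, -0.5]
opening: 0.0873
gripper_force: 0.0
((0.59835284948349, -0.1861289143562317), (0.09493269771337509, 0.060616664588451385), 18.957782745361328) 6395 0.10904491599122323
px 219 286 132 230
delta [-0.1535  0.4283 -0.0007] turn 32.19
at [ 0.5993 -0.1854  0.249 ] [ 179.97    0.   -161.31] op 0.0874 gf 0.0 F [-0.3 -0.  -1.4] t 7.3 j [  1.  16.  -6.  -0. -68. -72.]
```

```bash
echo '-0.153,0.428,0,32.2,0.088
-0.153,0.428,0,32.2,0.088
-0.153,0.428,0,32.2,0.088
-0.153,0.428,0,32.2,0.088
-0.153,0.428,0,32.2,0.088
-0.153,0.428,0,32.2,0.088
-0.153,0.428,0,32.2,0.088
-0.153,0.428,0,32.2,0.088' | python3 -m pendant; echo '0,0,0,0,0.088
0,0,0,0,0.088' | python3 -m pendant>/dev/null; python3 w.py .6075 .2695 .157; python3 go.py 0.6075 0.2695 0.151 -13.5
```

```text
clock: 8.3
tool_pos: [0.6062, 0.2716, 0.2467]
orientation: [-179.8, -0.2, 166.6]
force: [0.3, 0.4, 0.0]
opening: 0.0873
gripper_force: 0.0
((0.60618656873703, 0.26936420798301697), (0.060746610164642334, 0.09488758444786072), 76.4664535522461) 9102 0.1580287934799894
px 214 295 142 258
delta [0.0001 0.0021 0.0978] turn -0.06
at [0.6072 0.2675 0.2488] [-1.7994e+02 -5.0000e-02  1.6644e+02] op 0.0875 gf 0.0 F [ 0.  -0.2  0.4] t 8.6 j [  41.   20.   -1.   -0.  -69. -144.]
```

```bash
echo '0,0.002,0.05,0,0.088
0,0.002,0.09,0,0.088
0,0.002,0.0975,0,0.088
0,0.002,0.0975,0,0.088
0,0.002,0.0975,0,0.05
0,0.002,0.0975,0,0.05
0,0.002,0.0975,0,0.05
0,0.002,0.0975,0,0.05' | python3 -m pendant; echo '0,0,-0.04,0,0.05
0,0,-0.08,0,0.05
0,0,-0.1,0,0.05
0,0,-0.1,0,0.05' | python3 -m pendant;python3 go.py 0.5997 -0.1855 0.25 18.7
```

```text
clock: 9.6
tool_pos: [0.608, 0.2709, 0.1528]
orientation: [180.0, 0.0, 166.5]
force: [-1.7, -1.3, 3.9]
opening: 0.0593
gripper_force: 30.0
clock: 10.1
tool_pos: [0.6083, 0.2713, 0.2536]
orientation: [179.9, 0.1, 166.5]
force: [-0.4, 0.7, -1.6]
opening: 0.0597
gripper_force: 30.0
delta [-0.0982 -0.4462  0.0027] turn -32.19
at [0.6083 0.2713 0.2536] [1.7986e+02 1.0000e-01 1.6651e+02] op 0.0597 gf 29.99969244003296 F [-0.4  0.7 -1.6] t 10.1 j [  41.   20.   -1.    0.  -70. -144.]
```

```bash
echo '-0.098,-0.446,0,-32.2,0.05
-0.098,-0.446,0,-32.2,0.05
-0.098,-0.446,0,-32.2,0.05
-0.098,-0.446,0,-32.2,0.05
-0.098,-0.446,0,-32.2,0.05
-0.098,-0.446,0,-32.2,0.05
-0.098,-0.446,0,-32.2,0.05
-0.098,-0.446,0,-32.2,0.05' | python3 -m pendant; echo '0,0,0,0,0.05
0,0,0,0,0.05
0,0,0,0,0.05' | python3 -m pendant>/dev/null; python3 w.py .5997 -.185 .108; python3 go.py 0.5997 -0.1855 0.140 18.7
```

```text
clock: 11.1
tool_pos: [0.5976, -0.1888, 0.2499]
orientation: [179.9, -0.2, -161.5]
force: [-0.3, 0.3, -1.6]
opening: 0.0596
gripper_force: 30.0
((0.5649782419204712, -0.19747349619865417), (0.024218114092946053, 0.05990880727767944), 18.82996368408203) 1847 0.10882824302199906
px 218 284 133 160
delta [-0.0002 -0.0011  0.112 ] turn 0.09
at [ 0.5991 -0.1845  0.252 ] [ 179.99   -0.   -161.21] op 0.0599 gf 29.99990701675415 F [-0.1 -0.6 -1.5] t 11.525 j [  1.  16.  -6.  -0. -68. -72.]
```

```bash
echo '0,-0.001,0.05,0,0.05
0,-0.001,0.085,0,0.05
0,-0.001,0.1,0,0.05
0,-0.001,0.107,0,0.05
0,-0.001,0.109,0,0.05
0,-0.001,0.109,0,0.05
0,-0.001,0.109,0,0.05
0,-0.001,0.109,0,0.05' | python3 -m pendant; python3 go.py 0.5997 -0.1855 0.1398 18.7
```

```text
clock: 12.52
tool_pos: [0.5995, -0.1868, 0.1437]
orientation: [-180.0, 0.0, -161.3]
force: [-1.0, 0.5, -0.6]
opening: 0.0597
gripper_force: 30.0
delta [-0.0006  0.0011  0.0039] turn -0.01
at [ 0.5995 -0.1868  0.1437] [-1.7998e+02  5.0000e-02 -1.6131e+02] op 0.0597 gf 29.99984085559845 F [-1.   0.5 -0.6] t 12.525 j [  0.  21. -14.   0. -55. -72.]
```

```bash
echo '0,0.001,0.001,0,0.05
0,0.001,0.002,0,0.05
0,0.001,0.0025,0,0.05
0,0.001,0.003,0,0.05
0,0.001,0.0035,0,0.05
0,0.001,0.0035,0,0.05' | python3 -m pendant
```

```text
clock: 13.28
tool_pos: [0.599, -0.1858, 0.1398]
orientation: [-180.0, 0.0, -161.3]
force: [-1.0, 0.3, 1.2]
opening: 0.0601
gripper_force: 30.0
```

```bash
echo '0,0,0.0005,0,0.05
0,0,0.0005,0,0.05' | python3 -m pendant; echo '0,0,0,0,0.088
0,0,0,0,0.088
0,0,0,0,0.088
0,0,0,0,0.088
0,0,-0.03,0,0.088
0,0,-0.08,0,0.088
0,0,-0.11,0,0.088
0,0,-0.11,0,0.088' | python3 -m pendant; python3 w.py .5997 -.185 .144 w3.png
python3 - <<'E'
from h import *
for n in("scene","side"):
    f,P=cloud(n); save(n+"1.png",f); m=(P[...,2]>.15)&(P[...,2]<.165)&(np.hypot(P[...,0]-.496,P[...,1]-.214)<.075)&(P[...,0]<.535)
    q=P[m]; print(cv2.minAreaRect(q[:,:2].astype(np.float32)),len(q),np.percentile(q[:,2],[50,95]))
    m=(abs(P[...,2]-.1445)<.008)&(np.hypot(P[...,0]-.6,P[...,1]+.185)<.075);q=P[m];print("col",cv2.minAreaRect(q[:,:2].astype(np.float32)),len(q))
E
python3 go.py .496 .214 .25 79.1
```

```text
clock: 13.52
tool_pos: [0.599, -0.1858, 0.1398]
orientation: [-180.0, 0.0, -161.3]
force: [-2.1, 0.9, 4.7]
opening: 0.0599
gripper_force: 30.0
clock: 14.52
tool_pos: [0.6003, -0.186, 0.2522]
orientation: [-179.9, 0.3, -161.3]
force: [0.0, -0.1, -1.4]
opening: 0.0876
gripper_force: 0.0
((0.5979891419410706, -0.18623773753643036), (0.09564252942800522, 0.06062467396259308), 18.626602172851562) 8102 0.14505009545604594
px 216 292 136 246
((0.49542513489723206, 0.2142956554889679), (0.12737540900707245, 0.011756022460758686), 79.53396606445312) 132 [0.1595848  0.16274369]
col ((0.5996595025062561, -0.18521831929683685), (0.09753226488828659, 0.060497310012578964), 18.388681411743164) 736
((0.49339908361434937, 0.2140236794948578), (0.1289415955543518, 0.009834196418523788), 79.54060363769531) 150 [0.16136133 0.16349029]
col ((0.5991660356521606, -0.18595437705516815), (0.09605927020311356, 0.06473609805107117), 21.291791915893555) 368
delta [-0.031   0.4114 -0.0016] turn -60.41
at [ 0.5984 -0.1856  0.2481] [ 1.7995e+02 -6.0000e-02 -1.6131e+02] op 0.0875 gf 0.0 F [ 0.9 -0.8 -0.1] t 14.675 j [  1.  16.  -6.  -0. -68. -72.]
```

View pics/scene1.png

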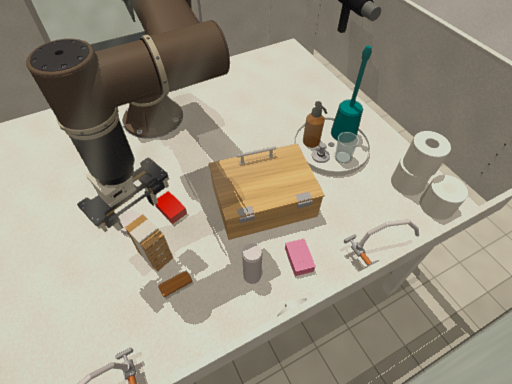

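The scene shows the four-high column at (150,242), the bare lid at (265,180) and the pull at (257,156). The column is square, and its top is within about 1 mm of where it should be. Next is the pull.

```bash
echo '-0.031,0.411,0,-60.4,0.088
-0.031,0.411,0,-60.4,0.088
-0.031,0.411,0,-60.4,0.088
-0.031,0.411,0,-60.4,0.088
-0.031,0.411,0,-60.4,0.088
-0.031,0.411,0,-60.4,0.088
-0.031,0.411,0,-60.4,0.088
-0.031,0.411,0,-60.4,0.088' | python3 -m pendant; echo '0,0,0,0,0.088
0,0,0,0,0.088' | python3 -m pendant>/dev/null; python3 go.py 0.495 0.2142 0.166 79.3
python3 - <<'E'
from h import *
f,P=cloud("wrist"); m=(P[...,2]>.148)&(P[...,2]<.168)&(np.hypot(P[...,0]-.495,P[...,1]-.214)<.08);q=P[m]
print(cv2.minAreaRect(q[:,:2].astype(np.float32)),len(q),np.percentile(q[:,2],95)); save("w4.png",f)
E
```

```text
clock: 15.68
tool_pos: [0.4955, 0.2155, 0.2477]
orientation: [179.9, -0.1, -100.7]
force: [0.1, -0.1, -0.5]
opening: 0.0876
gripper_force: 0.0
delta [-0.0014  0.0019  0.0826] turn -0.27
at [0.4967 0.2125 0.2486] [ 1.7997e+02 -4.0000e-02 -1.0097e+02] op 0.0871 gf 0.0 F [-0.3 -0.2 -1. ] t 15.925 j [ 44.   8. -17.  -0. -65. -55.]
((0.49268296360969543, 0.21135301887989044), (0.12345881015062332, 0.009993219748139381), 79.05055236816406) 1960 0.1624064358834025
```

```bash
echo '-0.001,0.002,0.04,0,0.088
-0.001,0.002,0.075,0,0.088
-0.001,0.002,0.082,0,0.088
-0.001,0.002,0.082,0,0.088
-0.001,0.002,0.082,0,0.04
-0.001,0.002,0.082,0,0
-0.001,0.002,0.082,0,0
-0.001,0.002,0.082,0,0' | python3 -m pendant; echo '0,0,0,0,0
0,0,0,0,0
0,0,0,0,0
0,0,0,0,0' | python3 -m pendant
python3 - <<'E'
from h import *
o=status.get_obs(); R=Ro.from_euler("xyz",o["orientation"],degrees=True).as_matrix()
b=np.radians(-10.8); xb=np.array([np.cos(b),np.sin(b),0]); r=np.hypot(.196,.046); p0=np.arctan2(.046,.196)
for a in range(0,65,4):
    t=np.radians(a)+p0; d=(-r*np.cos(t)+.196)*xb+np.array([0,0,r*np.sin(t)-.046]); print(a,(R.T@d).round(4))
E
```

```text
clock: 16.98
tool_pos: [0.4948, 0.2149, 0.1674]
orientation: [-180.0, 0.0, -100.9]
force: [-0.5, -0.5, -0.1]
opening: 0.0529
gripper_force: 0.0
clock: 17.48
tool_pos: [0.4948, 0.2149, 0.167]
orientation: [180.0, -0.0, -100.9]
force: [-0.3, 0.9, 0.5]
opening: 0.0131
gripper_force: 0.0
0 [-0. -0.  0.]
4 [-0.     -0.0037 -0.0136]
8 [-0.     -0.0083 -0.0268]
12 [-0.     -0.0138 -0.0397]
16 [-0.     -0.0203 -0.0522]
20 [-0.     -0.0276 -0.0643]
24 [-0.0001 -0.0357 -0.0757]
28 [-0.0001 -0.0445 -0.0866]
32 [-0.0001 -0.0542 -0.0969]
36 [-1.000e-04 -6.450e-02 -1.064e-01]
40 [-1.000e-04 -7.540e-02 -1.152e-01]
44 [-1.000e-04 -8.700e-02 -1.232e-01]
48 [-0.0002 -0.099  -0.1304]
52 [-0.0002 -0.1116 -0.1368]
56 [-0.0002 -0.1245 -0.1422]
60 [-0.0002 -0.1378 -0.1467]
64 [-0.0003 -0.1514 -0.1503]
```

Let the fingers finish closing, then follow the arc in stages.

```bash
echo '0,0,0,0,0
0,0,0,0,0
0,0,0,0,0' | python3 -m pendant; echo '0,-0.002,-0.007,0,0
0,-0.004,-0.0136,0,0
0,-0.006,-0.02,0,0
0,-0.008,-0.027,0,0
0,-0.011,-0.033,0,0
0,-0.014,-0.04,0,0
0,-0.014,-0.04,0,0' | python3 -m pendant; python3 go.py .4948 .2149 .167 79.1
```

```text
clock: 17.85
tool_pos: [0.4934, 0.2151, 0.1669]
orientation: [179.9, -0.0, -100.9]
force: [-8.2, 3.3, 4.4]
opening: 0.0093
gripper_force: 30.0
clock: 18.73
tool_pos: [0.5065, 0.2125, 0.2066]
orientation: [179.8, -0.0, -100.9]
force: [-9.0, 4.0, 2.1]
opening: 0.0088
gripper_force: 30.0
delta [-0.0002  0.0118  0.0396] turn -0.03
at [0.5065 0.2125 0.2066] [ 1.7978e+02 -2.0000e-02 -1.0093e+02] op 0.0088 gf 29.99963343143463 F [-9.   4.   2.1] t 18.725 j [ 43.  11. -19.  -0. -60. -54.]
```

```bash
echo '0,-0.0045,-0.0125,0,0
0,-0.012,-0.0246,0,0
0,-0.020,-0.036,0,0
0,-0.0287,-0.047,0,0
0,-0.0384,-0.0572,0,0
0,-0.0487,-0.0667,0,0
0,-0.0487,-0.0667,0,0' | python3 -m pendant; python3 go.py .4948 .2149 .167 79.1
```

```text
clock: 19.6
tool_pos: [0.5565, 0.2029, 0.276]
orientation: [180.0, 0.0, -100.9]
force: [-10.2, 3.4, 8.5]
opening: 0.0091
gripper_force: 30.0
delta [-0.      0.0629  0.109 ] turn -0.02
at [0.5565 0.2029 0.276 ] [ 1.8000e+02  5.0000e-02 -1.0092e+02] op 0.0091 gf 30.001313388347626 F [-10.2   3.4   8.5] t 19.6 j [ 39.  12.  -8.  -0. -70. -50.]
```

```bash
echo '0,-0.010,-0.01,0,0
0,-0.0215,-0.018,0,0
0,-0.0335,-0.025,0,0
0,-0.046,-0.0315,0,0
0,-0.059,-0.037,0,0
0,-0.0725,-0.0415,0,0
0,-0.0725,-0.0415,0,0
0,-0.0725,-0.0415,0,0' | python3 -m pendant; python3 go.py .4948 .2149 .167 79.1
python3 - <<'E'
from h import *
ims=[]
b=np.radians(-10.8); xb=np.array([np.cos(b),np.sin(b)]);yb=np.array([-xb[1],xb[0]])
for n in("scene","side"):
    f,P=cloud(n); ims.append(f); d=P[...,:2]-[.6876,.1778]; lx=d@xb; ly=d@yb; z=P[...,2]-.11
    m=(abs(ly)<.15)&(abs(ly)>.075)&(z>.04)&(z<.19)&(lx<.01)&(lx>-.15); q=np.stack([-lx[m],z[m]],1).astype(np.float32)
    vx,vz,x0,z0=cv2.fitLine(q,cv2.DIST_HUBER,0,.01,.01).ravel(); print(n,len(q),"lid deg",np.degrees(np.arctan2(vz,vx))%180)
    m=(abs(P[...,2]-.1445)<.008)&(np.hypot(P[...,0]-.6,P[...,1]+.185)<.075);q=P[m];print("col",cv2.minAreaRect(q[:,:2].astype(np.float32)),len(q))
save("end.png",cv2.resize(np.vstack(ims),(400,600)))
E
```

```text
clock: 20.6
tool_pos: [0.6288, 0.1888, 0.3164]
orientation: [-179.9, 0.0, -100.9]
force: [-3.9, -0.2, 5.9]
opening: 0.0086
gripper_force: 30.0
delta [-0.0002  0.1368  0.1492] turn -0.03
at [0.6288 0.1888 0.3164] [-1.7990e+02  1.0000e-02 -1.0093e+02] op 0.0086 gf 30.002010762691498 F [-3.9 -0.2  5.9] t 20.6 j [ 34.  17.   4.   0. -77. -45.]
scene 2930 lid deg 60.01367
col ((0.5994887948036194, -0.1854722499847412), (0.09785673767328262, 0.06058923900127411), 17.83945083618164) 733
side 468 lid deg 60.053726
col ((0.5991020798683167, -0.18587307631969452), (0.09602070599794388, 0.06518090516328812), 16.515893936157227) 334
```

View pics/end.png

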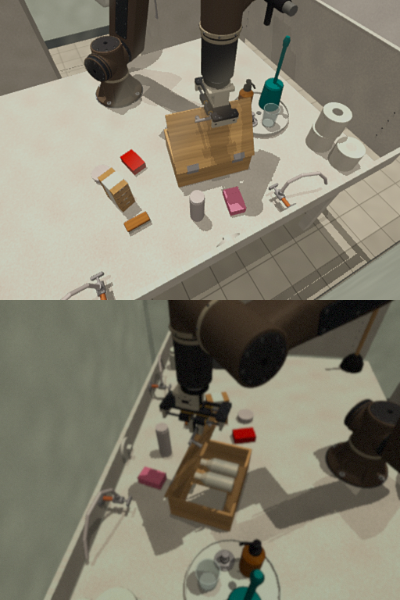

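The lid is open at 60.0° in both views, with the gripper on the pull at (215,115). The box interior shows in the side view at (215,475), and the column is intact at (118,188). I'll let it settle, check that it holds steady, and hand it in.

```bash
echo '0,0,0,0,0
0,0,0,0,0
0,0,0,0,0
0,0,0,0,0
0,0,0,0,0
0,0,0,0,0' | python3 -m pendant && python3 -c "
from plant import job; print(job.close_job())"
```

```text
clock: 21.45
tool_pos: [0.6286, 0.1888, 0.3163]
orientation: [-179.9, 0.0, -100.9]
force: [-3.1, 0.0, 5.3]
opening: 0.0091
gripper_force: 30.0
the job is handed in; nothing more can be done
None
```

I stacked both cartons squarely on the column, now four high, and handed the job in at 21.5 s with the gripper holding the lid open at a measured 60°; the hand-in gave no verdict.

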